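Screw the closing plug into the combustion vessel without cross-threading

TASK

Close the open combustion vessel: take the screw plug off the ring stand, set it in the vessel's mouth and, without forcing anything, turn it backward (anticlockwise from above) until the thread starts drop into place, then screw it gently forward (clockwise) until its flange lies flush on the rim. Let go of it and leave the other things on the bench where they are.

Things in the scene. Friction and masses are not known exactly. Their poses are not given: they have to be found in the camera images.
- plug: bare steel screw plug, 0.3 kg. Origin: centre of its foot, z up along its axis. Shank 40 mm across, 22 mm long (foot tapered to 32 mm), then a flange 68 mm across and 6 mm thick, then a round knob. At the start it hangs upright in the ring stand by its flange, foot 103 mm above the bench, at any yaw; it must be lifted 30 mm to clear the ring.
- flange (a point): centre of the underside of the plug's flange, on the axis, 22 mm above the foot; the flange's top is 6 mm higher. Home means that this point lies at mouth
- knob (a point): on the plug's axis, 46 mm above the foot, a good height for the middle of the finger pads. The knurled round knob is 34.4 mm across and 36 mm tall (28 to 64 mm above the foot) and can be gripped at any yaw.
- lugs (a point): on the plug's axis, 8.7 mm above the foot, at the underside of its three lugs (the thread starts of the plug). They stand out of the shank to 51 mm across, 120 degrees apart, each 20 degrees wide and 3.5 mm tall; one lies at the plug's own +x.
- head_stand: fixed steel ring stand, 84 mm across and 125 mm tall, which holds the plug at the start; origin at the centre of its underside
- open_vessel: fixed open steel vessel, 72 mm across and 90 mm tall, in a grey round bench socket 108 mm across; origin at the centre of its underside on the bench, z up. Its yaw says nothing about the thread. Plug and vessel must not be pressed together with more than 100 N; over-tightening counts (about 0.9 N m of turning).
- mouth (a point): centre of the vessel's mouth in the plane of its flat rim, 90 mm above the bench. The bore is 54 mm wide, 43 mm inside the thread. Right-hand thread with three starts, the same every 120 degrees, at an angle that differs each time and is not measured. Friction holds the plug wherever it is let go.
- ridges (a point): on the vessel's axis, 3 mm below the rim: height of the upper ends of the three thread ridges. Each is 70 degrees long; its top rises 4 mm anticlockwise. Lugs on the ridges leave the plug 6.5 to 12 mm above home. At each ridge's low end is a stop: turned clockwise here the lugs jam. Turned anticlockwise by up to 100 degrees they climb, then can drop through the gaps (44 degrees wide).
- groove (a point): on the vessel's axis, 11.5 mm below the rim: about where lugs come to rest after the drop of 6 to 8 mm; the plug is then 2 to 4.5 mm above home. Up to 24 degrees farther anticlockwise the lugs meet a stop. Clockwise from here they run under the ridges and sink 0.057 mm per degree; home comes after 40 to 85 degrees: stop there, 0.3 N m is snug.
- tweezers: steel tweezers, 127 mm long, flat on the bench between stand and vessel; bystander
- oil_jar: white jar, 66 mm across and 91 mm tall; bystander
- ring_tin: flat round tin, 66 mm across, 21 mm tall; bystander
- spatula: thin steel spatula, 216 mm long, near the front edge; bystander
- spanner: small steel spanner, 159 mm long, near the front edge; bystander
- timer: bench timer, 62x66x23 mm; bystander
Things that resemble listed ones, but are neither listed nor needed, are in the scene too. Leave any green or orange look-alike of the head_stand alone. What is shaped like the plug but blue or green is not meant.

How it is judged (in metres and radians):
On the way, in this order (a step that is already met when the one before it is completed fails the run):
1. the plug is lifted clear of the ring stand (horizontal distance between plug and head_stand above 0.06 m), for 0.05 s.
2. the plug stands upright in the vessel's mouth with its lugs dropped into the thread starts (1 to 5.5 mm proud of flush) (horizontal distance between plug and mouth below 0.004 m and angle between plug's own z axis and vertical below 0.06 rad and z of flange in the frame of mouth between 0.001 and 0.0055 m), for 0.1 s.
At the end, for the whole second after the job is handed in: the plug is screwed into the vessel's mouth: upright, centred within 4 mm, its flange within 0.8 mm of flush on the rim, at rest and let go (horizontal distance between plug and mouth below 0.004 m and angle between plug's own z axis and vertical below 0.06 rad and z of flange in the frame of mouth below 0.0008 m and linear speed of plug below 0.01 m/s and angular speed of plug below 0.1 rad/s and contact force between plug and the fingers below 0.1 N); the robot touches nothing.
It fails at once if the plug was forced: contact force between plug and vessel above 100 N (contact force between plug and open_vessel above 100 N).
It fails at once if a bystander was moved by more than 20 mm (distance of any of tweezers, oil_jar, ring_tin, spatula, spanner, timer from where it was at the start of the episode above 0.02 m).
It also fails if it takes over 67 s, if anything falls off the work surface, if the arm or the gripper's body presses on something with over 40 N, if the wrist force passes 120 N, or if a joint passes its speed limit or range.

ROBOT

A 7-joint arm with a two-finger parallel gripper is mounted at the origin on a cart in front of the work surface, level with it; the furniture and walls round the work are solid. World frame = base frame: x ahead of the robot, y to its left, z up, the work surface at z = 0. Lengths are in mm, angles in rad, forces in N, time in s.
With the tool pointing down it reaches from about 350 to 900 mm from the base axis. Payload 19.9 kg.
Tool frame: the origin (TCP) lies between the finger pads; the fingertips stand 25 mm ahead of it and the grasp point (between the pads) lies 6 mm ahead of it; z points along the fingers, y is the direction in which the jaws open and shut (so a half turn about z gives the same grasp; the last joint's range is limited). The gripper opens to 94 mm and grips with 3 to 60 N. Pads are 16 mm wide; open, the fingers measure 119 mm over their backs; the gripper's body (75 mm by 177 mm) begins 78 mm behind the grasp point.
Start: joints at [1.3, 0.417, -0.01, 1.614, 0.005, 1.111, -0.053], TCP at [141.752, -608.693, 230.425] pointing down, gripper open.
Joint ranges: [-2.81, 2.81], [-0.39, 2.02], [-1.27, 1.25], [0.06, 2.57], [-1.19, 4.33], [0.19, 2], [-2.82, 2.82]. Speed limits (rad/s): [1.89, 1.89, 2.39, 2.39, 3.01, 3.01, 3.01].

INTERFACE

Orientations are given as a rotation vector (axis times angle).
In Python, from workcell import r gives the robot as it stands. The module is installed in compiled form; this text tells all that it offers.
- The arm moves only by the tool move_arm, never from a script. Its arguments are lists of equal length, an entry for each row: "slide": the shift along the tool's x, y, z in m, a list of three; "delta_rot": the turn, a rotation vector about the tool's x, y, z in rad, a list of three; "fingers": the finger opening in m, from 0 to 0.094. A call has 1 to 10 rows; each row shifts and turns the commanded pose from where the row before left it, along the tool's axes as they then stand; what a row does not reach is not made up. A row lasts 1/10 s, in which the tool goes at most 50 mm and 8.59 degrees, less where a joint would pass 70% of its speed; a pose out of reach is approached as far as the arm can. A call is refused whole if a number of a shift passes 0.05 or a number of a turn 0.15, either way. A call with a gripper value outside its range is refused whole. The fingers move at their own pace and stop on an object; the grip force is fixed at half the most. Time passes only in rows, so rows that do not move let the fingers close. It gives the time, the measured TCP pose, the force and the opening at its end, in the units of the state.
- r.observe(): the state, without advancing time (a new reading comes with each control period).
- r.grab_frame(name): name is "scene" or "top"; returns a dict with "img" (480x640x3 uint8, blue, green, red), "z_map" (480x640 float32, mm along the optical axis (not along the pixel's ray), 0 where there is no reading), "camera_matrix" (3x3 intrinsics, pixels), "extrinsics" (4x4, takes a point from camera to world coordinates). Camera axes: x right, y up, looking along -z (the intrinsics and any distortion apply to the point x, -y, -z); pixel columns grow to the right and rows downward; lengths in mm; the calibration is good to about 2 mm. A picture is of the moment at which its call begins.
- r.sign_off(): hands the job in, once; it reports no verdict.
The state is a dict: "time_s": time; "joint_pos": joint angles; "qd": joint speeds; "joint_efforts": joint torques, N m; "ee_pos": TCP position; "tool_rot": TCP orientation; "contact_force": force on the tool from outside, world axes, zero at the start; "torque": the same for the moment, N m; "gripper_width": finger opening in mm.
Only numpy, scipy, OpenCV 4.12 (cv2) and the standard library are available. Lean on these libraries where they do the work, as an engineer would, in place of code of your own. Each camera call takes 0.05 s, during which the arm holds its last target. There are 200 camera calls.

## Working session

There is one attempt and no reset: what is moved stays moved. The work goes in short steps, Python scripts to look and compute and a tool call to move; the robot and the scene stay as the last step left them, time stands still between calls to the robot, and variables do not carry over. Pictures are saved under pics/ and viewed, about 8 in all and at most 12, crops included, and the job is handed in when it is done.

Besides the shell and the picture viewer there is one more tool, called after "Emit:" in YAML: its name, and indented under it one key for each argument. move_arm: Moves the arm, as the interface text tells. Its arguments: {"type":"object","properties":{"slide":{"type":"array","items":{"type":"array","items":{"type":"number"}}},"delta_rot":{"type":"array","items":{"type":"array","items":{"type":"number"}}},"fingers":{"type":"array","items":{"type":"number"}}},"required":["slide","delta_rot","fingers"]}

```bash
mkdir -p pics; cat > h.py <<'E'
import numpy as np, cv2
from workcell import r
def frame(n):
    f=r.grab_frame(n); return f
def ray(f,u,v):
    K=np.array(f["camera_matrix"]);E=np.array(f["extrinsics"])
    d=np.linalg.inv(K)@[u,v,1]; d=np.array([d[0],-d[1],-d[2]])
    return E[:3,3],E[:3,:3]@d
def onz(f,u,v,z):
    o,d=ray(f,u,v); return o+d*(z-o[2])/d[2]
def cloud(f):
    K=np.array(f["camera_matrix"]);E=np.array(f["extrinsics"]);z=f["z_map"]
    v,u=np.indices(z.shape); x=(u-K[0,2])/K[0,0]*z;y=(v-K[1,2])/K[1,1]*z
    P=np.stack([x,-y,-z],-1)@E[:3,:3].T+E[:3,3]; P[z==0]=np.nan; return P
def proj(f,p):
    K=np.array(f["camera_matrix"]);E=np.array(f["extrinsics"])
    c=E[:3,:3].T@(np.array(p)-E[:3,3]); q=K@[c[0],-c[1],-c[2]]; return q[:2]/q[2]
E
python3 - <<'E'
from h import *
for n in("scene","top"):
    f=frame(n); cv2.imwrite(f"pics/{n}0.png",f["img"]); np.savez(f"{n}0.npz",**f)
    print(n,f["camera_matrix"],f["extrinsics"],f.keys())
print(r.observe())
E
```

```text
scene [[468.5994843    0.         322.59162344]
 [  0.         468.5994843  237.85717666]
 [  0.           0.           1.        ]] [[-7.37194078e-01  5.02725207e-01 -4.51455709e-01 -1.27591657e+01]
 [-6.75650473e-01 -5.54824870e-01  4.85454222e-01  7.23437079e+02]
 [-6.42878108e-03  6.62900242e-01  7.48680132e-01  1.03752727e+03]
 [ 0.00000000e+00  0.00000000e+00  0.00000000e+00  1.00000000e+00]] dict_keys(['img', 'z_map', 'camera_matrix', 'extrinsics'])
top [[616.8484098    0.         313.41850752]
 [  0.         616.8484098  236.66656838]
 [  0.           0.           1.        ]] [[ 9.54232256e-02  9.74022267e-01 -2.05365603e-01  2.10067321e+02]
 [-9.95429820e-01  9.41419307e-02 -1.60240441e-02  1.08613783e+02]
 [ 3.72573863e-03  2.05956111e-01  9.78554137e-01  1.70299872e+03]
 [ 0.00000000e+00  0.00000000e+00  0.00000000e+00  1.00000000e+00]] dict_keys(['img', 'z_map', 'camera_matrix', 'extrinsics'])
{'time_s': 0.1, 'joint_pos': array([ 1.30049115,  0.41788994, -0.01032032,  1.61407845,  0.00469356,
        1.11069917, -0.05297924]), 'qd': array([ 0.00025946, -0.00148302,  0.00071157, -0.00236453, -0.00191107,
        0.00048148,  0.00206006]), 'joint_efforts': array([ 3.23582477e-03, -8.52586269e+01,  6.41179886e-01, -4.26698899e+01,
       -4.88924235e-02,  1.63619325e-02,  6.97170799e-05]), 'ee_pos': array([ 141.69548711, -608.42281061,  229.91787405]), 'tool_rot': array([-3.12002225e+00, -3.58569715e-01,  2.98181914e-04]), 'contact_force': array([ 0.34566904,  0.8077472 , -0.42927376]), 'torque': array([-0.02072288, -0.00148175, -0.0053198 ]), 'gripper_width': 94.02890642307905}
```

View pics/scene0.png

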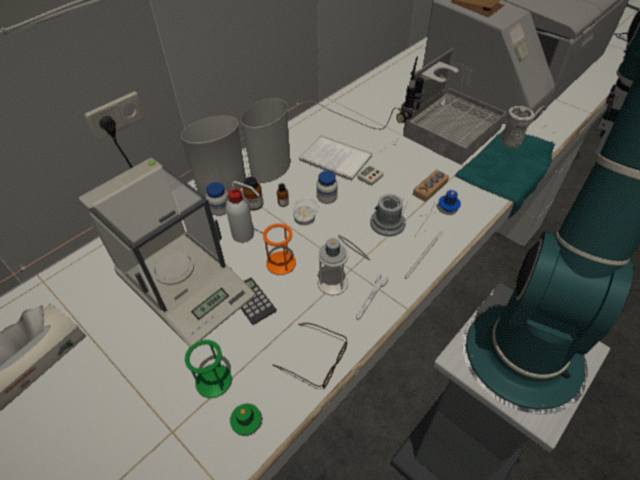

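View pics/top0.png

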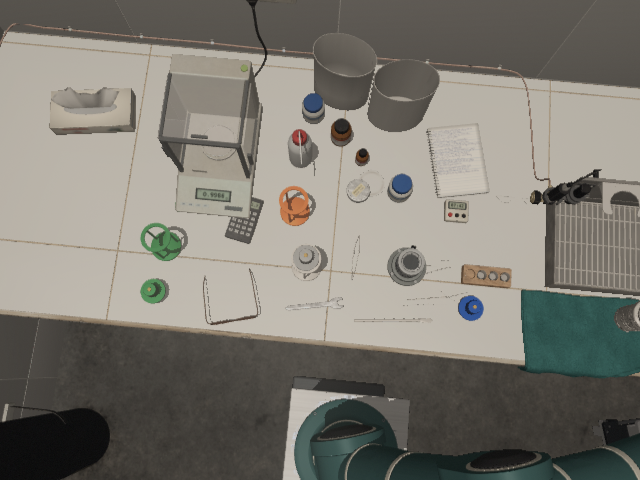

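Candidates seen in the pictures:
- **Plug:** steel, in the ring stand at top (307,260), scene (332,250). Look-alikes are green at (153,290) and blue at (471,307).
- **Stand:** under the steel plug. Look-alikes are orange at (295,205) and green at (162,240).
- **Vessel:** top (408,263), scene (389,213), in a grey socket. There is also a perforated steel thing at top (628,317), on the cloth.

I choose the steel ones in the middle and will check them in one crop.

```bash
python3 - <<'E'
from h import *
fs={n:dict(np.load(f"{n}0.npz")) for n in("scene","top")}
c=[]
for n,(u,v) in (("scene",(360,235)),("top",(357,260))):
    c.append(cv2.resize(fs[n]["img"][v-60:v+60,u-80:u+80],(640,480),interpolation=cv2.INTER_CUBIC)[:, :])
cv2.imwrite("pics/crop.png",cv2.resize(np.hstack(c),(800,300)))
def circ(P,z0,z1,c0,R):
    m=(P[...,2]>z0)&(P[...,2]<z1)&(np.hypot(P[...,0]-c0[0],P[...,1]-c0[1])<R)
    Q=P[m]; 
    if len(Q)<5: return len(Q)
    (x,y),rad=cv2.minEnclosingCircle(Q[:,:2].astype(np.float32)); return len(Q),Q.mean(0).round(1),(round(x,1),round(y,1),round(rad,1))
for n,f in fs.items():
    P=cloud(f)
    for nm,(g) in (("plug",(onz(fs["top"],307,260,130))),("ves",onz(fs["top"],408,263,90))):
        print(n,nm,g.round(0))
        for a,b in ((155,175),(122,140),(82,97),(25,60)): print(a,b,circ(P,a,b,g,60))
E
```

```text
scene plug [477. 145. 130.]
155 175 (156, array([481.5, 156.7, 165.8]), (483.7, 155.1, 17.9))
122 140 (438, array([474.7, 162.1, 129.8]), (482.3, 153.5, 40.2))
82 97 (21, array([470.7, 167.2,  89.7]), (474.4, 169.3, 32.3))
25 60 (36, array([480.2, 168.6,  42.4]), (481.3, 155.9, 35.4))
scene ves [ 502. -121.   90.]
155 175 0
122 140 0
82 97 (263, array([ 506.6, -123.1,   88.7]), (506.5, -123.0, 37.8))
25 60 (280, array([ 493.8, -103.6,   37.8]), (506.4, -121.9, 44.0))
top plug [477. 145. 130.]
155 175 (148, array([483.1, 149.2, 167.6]), (484.0, 149.9, 18.2))
122 140 (499, array([479.2, 148.5, 130.9]), (482.4, 148.8, 39.6))
82 97 1
25 60 4
top ves [ 502. -121.   90.]
155 175 0
122 140 0
82 97 (324, array([ 507.4, -128.4,   89.7]), (506.9, -129.2, 36.6))
25 60 (190, array([ 489.9, -114.8,   33.6]), (506.8, -126.2, 50.3))
```

View pics/crop.png

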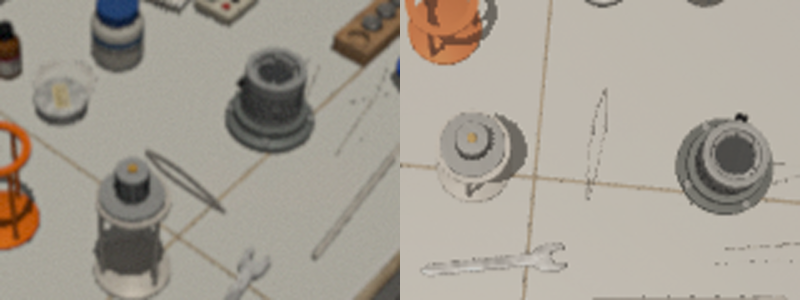

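The crop confirms the choice: steel plug with a knurled knob in the ring stand on the left, open-mouthed vessel in the grey socket on the right. I'll swing over to the plug high above the bench.

```bash
python3 - <<'E'
from h import *
f=dict(np.load("top0.npz"));P=cloud(f)
rr=np.hypot(P[...,0],P[...,1]);az=np.arctan2(P[...,1],P[...,0])
for a in np.arange(-1.3,0.6,.1):
    m=(abs(az-a)<.05)&(rr>380)&(rr<720)
    Q=P[m]
    if len(Q): print(round(a,1),Q[np.nanargmax(Q[:,2])].round(0))
E
```

```text
-1.3 [  90. -372.  720.]
-1.2 [ 120. -361.  690.]
-1.1 [ 270. -533.   26.]
-1.0 [ 334. -507.   28.]
-0.9 [ 373. -496.   28.]
-0.8 [ 505. -512.   85.]
-0.7 [ 391. -311.   73.]
-0.6 [ 402. -297.   82.]
-0.5 [ 512. -309.   39.]
-0.4 [ 665. -255.   39.]
-0.3 [ 534. -139.  101.]
-0.2 [ 537. -120.  103.]
-0.1 [714. -87. 101.]
0.0 [689.  17.  35.]
0.1 [702.  38.  32.]
0.2 [480. 122. 140.]
0.3 [483. 145. 185.]
0.4 [460. 172. 139.]
0.5 [619. 343.  47.]
```

Emit:
move_arm:
  slide:
    - [0,0,-0.04]
    - [0,0,-0.04]
    - [0.045,-0.012,0]
    - [0.045,-0.012,0]
    - [0.045,-0.012,0]
    - [0.045,-0.012,0]
    - [0.045,-0.012,0]
    - [0.045,-0.012,0]
    - [0.045,-0.012,0]
    - [0.045,-0.012,0]
  delta_rot:
    - [0,0,0]
    - [0,0,0]
    - [0,0,-0.08]
    - [0,0,-0.08]
    - [0,0,-0.08]
    - [0,0,-0.08]
    - [0,0,-0.08]
    - [0,0,-0.08]
    - [0,0,-0.08]
    - [0,0,-0.08]
  fingers: [0.094,0.094,0.094,0.094,0.094,0.094,0.094,0.094,0.094,0.094]

```text
time_s: 1.1
ee_pos: [405.8, -352.1, 310.2]
tool_rot: [-2.847, -1.327, 0.0]
contact_force: [1.3, 0.2, 0.1]
gripper_width: 94.1
```

Emit:
move_arm:
  slide:
    - [0.045,-0.003,0]
    - [0.045,-0.003,0]
    - [0.045,-0.003,0]
    - [0.045,-0.003,0]
    - [0.045,-0.003,0]
    - [0.045,-0.003,0]
    - [0.045,-0.003,0]
    - [0.045,-0.003,0]
    - [0.045,-0.003,0]
    - [0.03,-0.003,0]
  delta_rot:
    - [0,0,-0.085]
    - [0,0,-0.085]
    - [0,0,-0.085]
    - [0,0,-0.085]
    - [0,0,-0.085]
    - [0,0,-0.085]
    - [0,0,-0.085]
    - [0,0,-0.085]
    - [0,0,-0.085]
    - [0,0,-0.05]
  fingers: [0.094,0.094,0.094,0.094,0.094,0.094,0.094,0.094,0.094,0.094]

```text
time_s: 2.1
ee_pos: [514.8, 58.2, 310.3]
tool_rot: [-2.085, -2.349, -0.0]
contact_force: [0.4, -0.5, -0.8]
gripper_width: 93.5
```

Emit:
move_arm:
  slide:
    - [0,0,0]
    - [0,0,0]
  delta_rot:
    - [0,0,0]
    - [0,0,0]
  fingers: [0.094,0.094]

```text
time_s: 2.3
ee_pos: [515.3, 55.0, 310.3]
tool_rot: [-2.092, -2.344, 0.001]
contact_force: [-0.2, -0.6, -0.4]
gripper_width: 94.3
```

```bash
cat >> h.py <<'E'
from scipy.spatial.transform import Rotation as R
def st():
    s=r.observe(); M=R.from_rotvec(s["tool_rot"]).as_matrix()
    print("t",round(s["time_s"],2),"ee",s["ee_pos"].round(1),"yaw",round(float(np.arctan2(M[1,0],M[0,0])),3),"zax",M[:,2].round(4),"q",s["joint_pos"].round(2),"F",s["contact_force"].round(1),"T",s["torque"].round(2),"w",round(s["gripper_width"],1))
    return s,M
def to(x,y,z,s,M): print("slide mm",(M.T@(np.array([x,y,z])-s["ee_pos"])).round(1))
E
python3 - <<'E'
from h import *
s,M=st(); to(483.5,152.5,260,s,M)
E
```

```text
t 2.3 ee [515.3  55.  310.3] yaw 1.684 zax [-3.e-04 -2.e-04 -1.e+00] q [ 0.42  0.21 -0.68  1.76  0.14  1.23 -0.18] F [-0.2 -0.6 -0.4] T [-0.05 -0.09  0.02] w 94.3
slide mm [100.5 -20.5  50.3]
```

Emit:
move_arm:
  slide:
    - [0.035,-0.007,0.0]
    - [0.035,-0.007,0.02]
    - [0.03,-0.0065,0.03]
    - [0,0,0]
    - [0,0,0]
  delta_rot:
    - [0,0,-0.07]
    - [0,0,-0.07]
    - [0,0,-0.05]
    - [0,0,0]
    - [0,0,0]
  fingers: [0.094,0.094,0.094,0.094,0.094]

```text
time_s: 2.8
ee_pos: [477.6, 148.4, 260.2]
tool_rot: [-1.863, -2.529, 0.001]
contact_force: [1.7, -0.5, 0.5]
gripper_width: 94.1
```

```bash
python3 - <<'E'
from h import *
s,M=st(); to(483.5,152.5,260,s,M)
c=[]
for n in("scene","top"):
    f=frame(n); u,v=proj(f,s["ee_pos"]).astype(int); np.savez(n+"1.npz",**f)
    a=proj(f,s["ee_pos"]+M[:,2]*25); g=f["img"].copy(); cv2.drawMarker(g,tuple(a.astype(int)),(0,0,255),0,6)
    c.append(cv2.resize(g[v-50:v+100,u-75:u+75],(500,500)))
    P=cloud(f); m=(np.hypot(P[...,0]-s["ee_pos"][0],P[...,1]-s["ee_pos"][1])<80)&(P[...,2]>238)&(P[...,2]<280); Q=P[m]; L=(Q-s["ee_pos"])@M
    print(n,len(Q),L.min(0).round(1),L.max(0).round(1))
cv2.imwrite("pics/g1.png",cv2.resize(np.hstack(c),(800,400)))
E
```

```text
t 2.8 ee [477.6 148.4 260.2] yaw 1.872 zax [-1.e-03 -3.e-04 -1.e+00] q [ 0.3   0.23 -0.76  1.86  0.18  1.12 -0.22] F [ 1.7 -0.5  0.5] T [-0.04 -0.14  0.03] w 94.1
slide mm [2.1 6.8 0.2]
scene 176 [ -9.9 -58.4 -19.8] [13.5 60.6 21.8]Traceback (most recent call last):
  File "<stdin>", line 9, in <module>
    return umr_minimum(a, axis, None, out, keepdims, initial, where)
ValueError: zero-size array to reduction operation minimum which has no identity
```

Emit:
move_arm:
  slide:
    - [0.003,0.0065,0.03]
    - [0,0,0.04]
    - [0,0,0.025]
    - [0,0,0.006]
    - [0,0,0]
  delta_rot:
    - [0,0,0]
    - [0,0,0]
    - [0,0,0]
    - [0,0,0]
    - [0,0,0]
  fingers: [0.094,0.094,0.094,0.094,0.06]

```text
time_s: 3.4
ee_pos: [483.3, 153.6, 159.7]
tool_rot: [-1.862, -2.53, 0.0]
contact_force: [0.8, -0.4, 1.2]
gripper_width: 88.9
```

Emit:
move_arm:
  slide:
    - [0,0,0]
    - [0,0,0]
    - [0,0,0]
    - [0,0,0]
    - [0,0,0]
  delta_rot:
    - [0,0,0]
    - [0,0,0]
    - [0,0,0]
    - [0,0,0]
    - [0,0,0]
  fingers: [0.045,0.04,0.03,0.03,0.03]

```text
time_s: 3.9
ee_pos: [482.9, 154.3, 159.7]
tool_rot: [1.861, 2.531, 0.0]
contact_force: [0.2, -0.4, -0.0]
gripper_width: 49.4
```

```bash
python3 - <<'E'
from h import *
s,M=st()
E
```

```text
t 3.9 ee [482.9 154.3 159.7] yaw 1.874 zax [ 4.e-04  1.e-04 -1.e+00] q [ 0.23  0.37 -0.71  1.95  0.31  0.92 -0.34] F [ 0.2 -0.4 -0. ] T [-0.   -0.12 -0.02] w 49.4
```

Emit:
move_arm:
  slide:
    - [0,0,0]
    - [0,0,0]
    - [0,0,0]
    - [0,0,0]
  delta_rot:
    - [0,0,0]
    - [0,0,0]
    - [0,0,0]
    - [0,0,0]
  fingers: [0.03,0.03,0.03,0.03]

```text
time_s: 4.3
ee_pos: [482.7, 154.3, 159.5]
tool_rot: [-1.861, -2.531, -0.0]
contact_force: [-1.0, -1.0, 0.8]
gripper_width: 33.8
```

```bash
python3 - <<'E'
from h import *
s,M=st(); print("F tool",(M.T@s["contact_force"]).round(1))
E
```

```text
t 4.3 ee [482.7 154.3 159.5] yaw 1.874 zax [-1.e-04  1.e-04 -1.e+00] q [ 0.23  0.38 -0.71  1.95  0.31  0.92 -0.34] F [-1.  -1.   0.8] T [-0.03 -0.05  0.  ] w 33.8
F tool [-0.7 -1.3 -0.8]
```

Emit:
move_arm:
  slide:
    - [0,0,0]
    - [0,0,0]
    - [0,0,0]
    - [0,0,0]
    - [0,0,0]
    - [0,0,0]
    - [0,0,0]
    - [0,0,0]
    - [0,0,0]
    - [0,0,0]
  delta_rot:
    - [0,0,0]
    - [0,0,0]
    - [0,0,0.14]
    - [0,0,0.14]
    - [0,0,0.14]
    - [0,0,0.14]
    - [0,0,0.14]
    - [0,0,0.14]
    - [0,0,0.14]
    - [0,0,0.14]
  fingers: [0.046,0.046,0.046,0.046,0.046,0.046,0.046,0.046,0.046,0.046]

```text
time_s: 5.3
ee_pos: [482.7, 154.4, 159.4]
tool_rot: [-2.924, -1.148, 0.0]
contact_force: [0.1, -0.7, 0.6]
gripper_width: 45.7
```

Emit:
move_arm:
  slide:
    - [0,0,0]
    - [0,0,0]
    - [0,0,0]
    - [0,0,0]
    - [0,0,0]
    - [0,0,0]
    - [0,0,0]
    - [0,0,0]
  delta_rot:
    - [0,0,0.14]
    - [0,0,0.14]
    - [0,0,0.14]
    - [0,0,0]
    - [0,0,0]
    - [0,0,0]
    - [0,0,0]
    - [0,0,0]
  fingers: [0.046,0.046,0.046,0.046,0.03,0.03,0.03,0.03]

```text
time_s: 6.1
ee_pos: [482.7, 154.2, 159.4]
tool_rot: [-3.098, -0.524, 0.0]
contact_force: [0.7, -0.5, 0.3]
gripper_width: 33.7
```

```bash
python3 - <<'E'
from h import *
s,M=st(); print("F tool",(M.T@s["contact_force"]).round(1))
E
```

```text
t 6.1 ee [482.7 154.2 159.4] yaw 0.335 zax [-1.e-04  1.e-04 -1.e+00] q [-0.02  0.32 -0.41  1.96  0.16  0.89 -1.75] F [ 0.7 -0.5  0.3] T [-0.15 -0.01  0.01] w 33.7
F tool [ 0.5  0.7 -0.3]
```

Emit:
move_arm:
  slide:
    - [0,0,-0.01]
    - [0,0,-0.02]
    - [0,0,-0.02]
    - [0,0,0]
    - [-0.005,0.02,0]
    - [-0.01,0.04,0]
    - [-0.01,0.04,0]
    - [-0.01,0.04,0]
    - [-0.01,0.04,0]
    - [-0.01,0.04,0]
  delta_rot:
    - [0,0,0]
    - [0,0,0]
    - [0,0,0]
    - [0,0,0]
    - [0,0,0]
    - [0,0,0]
    - [0,0,0]
    - [0,0,0]
    - [0,0,0]
    - [0,0,0]
  fingers: [0.03,0.03,0.03,0.03,0.03,0.03,0.03,0.03,0.03,0.03]

```text
time_s: 7.1
ee_pos: [502.4, -73.2, 209.0]
tool_rot: [-3.098, -0.523, 0.001]
contact_force: [1.1, 1.6, -2.4]
gripper_width: 33.9
```

Emit:
move_arm:
  slide:
    - [-0.01,0.03,0]
    - [-0.005,0.0205,0]
    - [0,0,0]
    - [0,0,0]
  delta_rot:
    - [0,0,0]
    - [0,0,0]
    - [0,0,0]
    - [0,0,0]
  fingers: [0.03,0.03,0.03,0.03]

```text
time_s: 7.5
ee_pos: [504.9, -124.0, 208.8]
tool_rot: [-3.097, -0.521, 0.001]
contact_force: [0.4, -0.0, -1.7]
gripper_width: 33.7
```

```bash
python3 - <<'E'
from h import *
s,M=st(); to(505.6,-124.4,s["ee_pos"][2],s,M)
e=s["ee_pos"]
f=frame("scene"); u,v=proj(f,[e[0],e[1],120]).astype(int); np.savez("scene2.npz",**f)
cv2.imwrite("pics/g2.png",cv2.resize(f["img"][v-60:v+60,u-60:u+60],(600,600),interpolation=cv2.INTER_CUBIC))
P=cloud(f)
for a,b in((e[2]-30,e[2]-23),(85,95)):
    m=(P[...,2]>a)&(P[...,2]<b)&(np.hypot(P[...,0]-e[0],P[...,1]-e[1])<50);Q=P[m]
    if len(Q)>3:
        print(len(Q),Q.mean(0).round(1),cv2.minEnclosingCircle(Q[:,:2].astype(np.float32)))
E
```

```text
t 7.5 ee [ 504.9 -124.   208.8] yaw 0.333 zax [-9.e-04  5.e-04 -1.e+00] q [ 0.4   0.26 -0.25  1.89  0.08  1.   -1.13] F [ 0.4 -0.  -1.7] T [0.02 0.02 0.02] w 33.7
slide mm [ 0.5  0.6 -0. ]
177 [ 501.1 -113.6  181.4] ((506.0167541503906, -120.07852172851562), 36.06986618041992)
223 [ 507.1 -123.2   89.6] ((508.08868408203125, -123.34266662597656), 38.18704605102539)
```

View pics/g2.png

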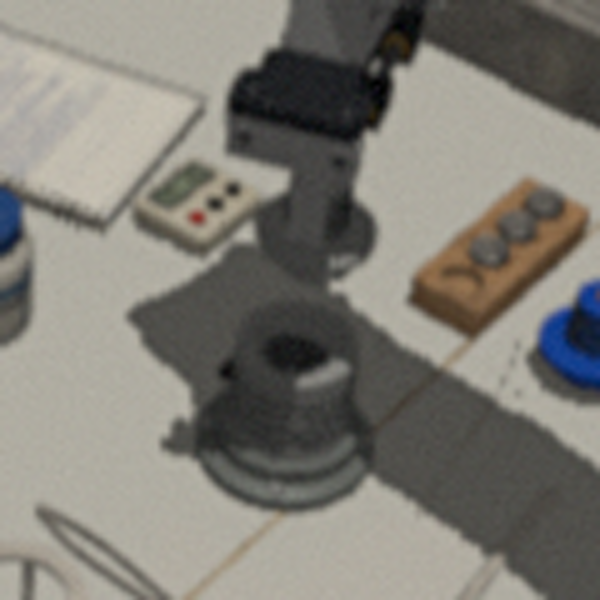

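Emit:
move_arm:
  slide:
    - [0.0005,0.0005,0.02]
    - [0,0,0.03]
    - [0,0,0.012]
    - [0,0,0.004]
    - [0,0,0.003]
    - [0,0,0]
    - [0,0,0]
  delta_rot:
    - [0,0,0]
    - [0,0,0]
    - [0,0,0]
    - [0,0,0]
    - [0,0,0]
    - [0,0,0]
    - [0,0,0]
  fingers: [0.03,0.03,0.03,0.03,0.03,0.03,0.03]

```text
time_s: 8.25
ee_pos: [506.3, -124.5, 141.2]
tool_rot: [3.097, 0.522, 0.002]
contact_force: [-0.1, 0.2, -2.7]
gripper_width: 33.7
```

```bash
python3 - <<'E'
from h import *
s,M=st(); to(505.6,-124.4,139,s,M)
E
```

```text
t 8.25 ee [ 506.3 -124.5  141.2] yaw 0.334 zax [ 1.1e-03 -3.0e-04 -1.0e+00] q [ 0.38  0.35 -0.24  1.95  0.11  0.85 -1.15] F [-0.1  0.2 -2.7] T [-0.02  0.01 -0.01] w 33.7
slide mm [-0.6 -0.4  2.2]
```

Emit:
move_arm:
  slide:
    - [-0.0005,0,0.001]
    - [0,0,0.001]
    - [0,0,0.001]
    - [0,0,0.001]
    - [0,0,0]
  delta_rot:
    - [0,0,0]
    - [0,0,0]
    - [0,0,0]
    - [0,0,0]
    - [0,0,0]
  fingers: [0.03,0.03,0.03,0.03,0.03]

```text
time_s: 8.75
ee_pos: [505.8, -124.9, 136.6]
tool_rot: [3.098, 0.522, 0.002]
contact_force: [5.5, -1.9, -4.8]
gripper_width: 34.0
```

Emit:
move_arm:
  slide:
    - [0,0,0.001]
    - [0,0,0.001]
    - [0,0,0]
  delta_rot:
    - [0,0,0]
    - [0,0,0]
    - [0,0,0]
  fingers: [0.03,0.03,0.03]

```text
time_s: 9.05
ee_pos: [506.2, -124.8, 134.7]
tool_rot: [3.097, 0.522, 0.003]
contact_force: [5.6, -1.2, -1.0]
gripper_width: 33.7
```

Emit:
move_arm:
  slide:
    - [0.001,0,0]
    - [0,0,0.0]
    - [0,0,0]
  delta_rot:
    - [0,0,0]
    - [0,0,0]
    - [0,0,0]
  fingers: [0.03,0.03,0.03]

```text
time_s: 9.35
ee_pos: [506.6, -124.5, 134.5]
tool_rot: [3.098, 0.522, 0.001]
contact_force: [4.5, -2.4, -1.4]
gripper_width: 34.0
```

Emit:
move_arm:
  slide:
    - [0,0,0.001]
    - [0,0,0.001]
    - [0,0,0]
  delta_rot:
    - [0,0,0]
    - [0,0,0]
    - [0,0,0]
  fingers: [0.03,0.03,0.03]

```text
time_s: 9.65
ee_pos: [506.6, -124.5, 133.0]
tool_rot: [3.098, 0.522, 0.001]
contact_force: [-0.7, -2.0, 12.1]
gripper_width: 33.9
```

Emit:
move_arm:
  slide:
    - [0,0,-0.0002]
    - [0,0,-0.0002]
    - [0,0,-0.0002]
    - [0,0,-0.0002]
  delta_rot:
    - [0,0,-0.07]
    - [0,0,-0.07]
    - [0,0,-0.07]
    - [0,0,-0.07]
  fingers: [0.03,0.03,0.03,0.03]

```text
time_s: 10.05
ee_pos: [507.0, -124.9, 134.0]
tool_rot: [2.993, 0.952, 0.002]
contact_force: [3.0, -3.8, 9.6]
gripper_width: 34.0
```

```bash
python3 -c "
from h import *
st()"
```

```text
t 10.05 ee [ 507.  -124.9  134. ] yaw 0.616 zax [ 1.7e-03 -8.0e-04 -1.0e+00] q [ 0.43  0.37 -0.3   1.95  0.14  0.84 -0.9 ] F [ 3.  -3.8  9.6] T [-1.29 -0.95 -0.23] w 34.0
```

Emit:
move_arm:
  slide:
    - [0,0.0004,-0.0002]
    - [0,0,-0.0002]
    - [0,0,-0.0002]
    - [0,0,-0.0002]
  delta_rot:
    - [0,0,-0.07]
    - [0,0,-0.07]
    - [0,0,-0.07]
    - [0,0,-0.07]
  fingers: [0.03,0.03,0.03,0.03]

```text
time_s: 10.45
ee_pos: [507.1, -125.0, 134.6]
tool_rot: [2.831, 1.361, 0.001]
contact_force: [2.6, -3.5, 5.4]
gripper_width: 33.8
```

Emit:
move_arm:
  slide:
    - [0,0,-0.0002]
    - [0,0,-0.0002]
    - [0,0,-0.0002]
  delta_rot:
    - [0,0,-0.07]
    - [0,0,-0.07]
    - [0,0,-0.07]
  fingers: [0.03,0.03,0.03]

```text
time_s: 10.75
ee_pos: [506.4, -124.9, 134.5]
tool_rot: [-2.673, -1.651, 0.0]
contact_force: [5.0, -3.0, -2.0]
gripper_width: 33.9
```

Emit:
move_arm:
  slide:
    - [0.0003,0,0.0005]
    - [0,0,0.0005]
    - [0,0,0.0005]
    - [0,0,0]
  delta_rot:
    - [0,0,0]
    - [0,0,0]
    - [0,0,0]
    - [0,0,0]
  fingers: [0.03,0.03,0.03,0.03]

```text
time_s: 11.15
ee_pos: [506.4, -124.9, 133.0]
tool_rot: [-2.677, -1.643, 0.001]
contact_force: [1.5, -5.0, -0.3]
gripper_width: 33.9
```

```bash
python3 -c "
from h import *
st()"
```

```text
t 11.15 ee [ 506.4 -124.9  133. ] yaw 1.101 zax [-6.e-04 -4.e-04 -1.e+00] q [ 0.51  0.38 -0.4   1.95  0.19  0.85 -0.46] F [ 1.5 -5.  -0.3] T [-1.35 -0.46  0.01] w 33.9
```

Emit:
move_arm:
  slide:
    - [-0.0005,0.0003,0.0005]
    - [0,0,0.001]
    - [0,0,0.001]
    - [0,0,0]
  delta_rot:
    - [0,0,0]
    - [0,0,0]
    - [0,0,0]
    - [0,0,0]
  fingers: [0.03,0.03,0.03,0.03]

```text
time_s: 11.55
ee_pos: [506.5, -125.0, 130.4]
tool_rot: [-2.675, -1.646, 0.001]
contact_force: [0.4, -5.3, -2.3]
gripper_width: 33.8
```

Emit:
move_arm:
  slide:
    - [0,0,0.0005]
    - [0,0,0.0005]
    - [0,0,0.0]
  delta_rot:
    - [0,0,0]
    - [0,0,0]
    - [0,0,0]
  fingers: [0.03,0.03,0.03]

```text
time_s: 11.85
ee_pos: [506.7, -125.0, 129.6]
tool_rot: [-2.675, -1.647, 0.0]
contact_force: [0.9, -3.2, -1.1]
gripper_width: 34.0
```

Emit:
move_arm:
  slide:
    - [0,0,0.0005]
    - [0,0,0.0005]
    - [0,0,0.0]
  delta_rot:
    - [0,0,0]
    - [0,0,0]
    - [0,0,0]
  fingers: [0.03,0.03,0.03]

```text
time_s: 12.15
ee_pos: [506.8, -124.9, 128.6]
tool_rot: [-2.675, -1.647, -0.0]
contact_force: [1.0, -2.8, -1.0]
gripper_width: 34.2
```

Emit:
move_arm:
  slide:
    - [0,0,0.0005]
    - [0,0,0.0005]
    - [0,0,0.0]
  delta_rot:
    - [0,0,0]
    - [0,0,0]
    - [0,0,0]
  fingers: [0.03,0.03,0.03]

```text
time_s: 12.45
ee_pos: [506.7, -124.9, 127.6]
tool_rot: [-2.675, -1.647, -0.0]
contact_force: [0.8, -2.2, -0.9]
gripper_width: 33.7
```

Emit:
move_arm:
  slide:
    - [0,0,0.0005]
    - [0,0,0.0]
    - [0,0,0.0]
  delta_rot:
    - [0,0,0]
    - [0,0,0]
    - [0,0,0]
  fingers: [0.03,0.03,0.03]

```text
time_s: 12.75
ee_pos: [506.8, -125.0, 127.3]
tool_rot: [2.675, 1.647, 0.0]
contact_force: [-0.6, -2.5, 3.5]
gripper_width: 33.7
```

Emit:
move_arm:
  slide:
    - [0,0,0.0005]
    - [0,0,0.0]
    - [0,0,0.0]
  delta_rot:
    - [0,0,0]
    - [0,0,0]
    - [0,0,0]
  fingers: [0.03,0.03,0.03]

```text
time_s: 13.05
ee_pos: [506.9, -125.0, 127.1]
tool_rot: [2.675, 1.647, 0.0]
contact_force: [-2.9, -2.1, 12.1]
gripper_width: 34.3
```

Emit:
move_arm:
  slide:
    - [0,0,0]
    - [0,0,0.0002]
    - [0,0,0.0002]
  delta_rot:
    - [0,0,0.07]
    - [0,0,0.07]
    - [0,0,0.07]
  fingers: [0.03,0.03,0.03]

```text
time_s: 13.35
ee_pos: [506.3, -125.0, 126.5]
tool_rot: [-2.835, -1.354, 0.001]
contact_force: [-5.8, -2.9, 12.0]
gripper_width: 34.0
```

```bash
python3 -c "
from h import *
st()"
```

```text
t 13.35 ee [ 506.3 -125.   126.5] yaw 0.891 zax [-0.001 -0.    -1.   ] q [ 0.47  0.39 -0.35  1.95  0.18  0.83 -0.65] F [-5.8 -2.9 12. ] T [-0.51  1.42  0.24] w 34.0
```

Emit:
move_arm:
  slide:
    - [-0.0002,-0.0003,0.0002]
    - [0,0,0.0002]
    - [0,0,0.0002]
  delta_rot:
    - [0,0,0.07]
    - [0,0,0.07]
    - [0,0,0.07]
  fingers: [0.03,0.03,0.03]

```text
time_s: 13.65
ee_pos: [506.1, -125.0, 125.8]
tool_rot: [-2.961, -1.049, 0.001]
contact_force: [-3.7, -2.8, 7.7]
gripper_width: 34.1
```

```bash
python3 -c "
from h import *
st()"
```

```text
t 13.65 ee [ 506.1 -125.   125.8] yaw 0.681 zax [-5.e-04 -1.e-04 -1.e+00] q [ 0.44  0.38 -0.3   1.95  0.15  0.83 -0.84] F [-3.7 -2.8  7.7] T [-0.63  0.84  0.16] w 34.1
```

Emit:
move_arm:
  slide:
    - [0,0,0.0002]
    - [0,0,0.0002]
    - [0,0,0.0002]
    - [0,0,0.0002]
  delta_rot:
    - [0,0,0.07]
    - [0,0,0.07]
    - [0,0,0.07]
    - [0,0,0.05]
  fingers: [0.03,0.03,0.03,0.03]

```text
time_s: 14.05
ee_pos: [506.6, -124.7, 125.0]
tool_rot: [-3.072, -0.657, -0.001]
contact_force: [0.3, -2.4, 5.7]
gripper_width: 34.2
```

```bash
python3 -c "
from h import *
st()"
```

```text
t 14.05 ee [ 506.6 -124.7  125. ] yaw 0.421 zax [ 4.e-04  2.e-04 -1.e+00] q [ 0.39  0.38 -0.25  1.96  0.13  0.82 -1.08] F [ 0.3 -2.4  5.7] T [-0.4  -0.03  0.17] w 34.2
```

Emit:
move_arm:
  slide:
    - [0,0,0.0001]
    - [0,0,0.0002]
    - [0,0,0.0001]
  delta_rot:
    - [0,0,0.04]
    - [0,0,0.04]
    - [0,0,0.04]
  fingers: [0.03,0.03,0.03]

```text
time_s: 14.35
ee_pos: [506.5, -124.7, 124.6]
tool_rot: [-3.106, -0.473, -0.001]
contact_force: [-0.7, -1.3, 4.8]
gripper_width: 33.7
```

```bash
python3 -c "
from h import *
st()"
```

```text
t 14.35 ee [ 506.5 -124.7  124.6] yaw 0.302 zax [ 3.e-04  3.e-04 -1.e+00] q [ 0.37  0.38 -0.23  1.96  0.11  0.82 -1.19] F [-0.7 -1.3  4.8] T [-0.26 -0.03  0.13] w 33.7
```

Emit:
move_arm:
  slide:
    - [0,0,0.0001]
    - [0,0,0.0001]
    - [0,0,0.0]
  delta_rot:
    - [0,0,0.03]
    - [0,0,0.03]
    - [0,0,0.0]
  fingers: [0.03,0.03,0.03]

```text
time_s: 14.65
ee_pos: [506.6, -124.7, 124.4]
tool_rot: [-3.118, -0.381, -0.001]
contact_force: [-0.5, -1.3, 4.3]
gripper_width: 33.6
```

```bash
python3 -c "
from h import *
st()"
```

```text
t 14.65 ee [ 506.6 -124.7  124.4] yaw 0.243 zax [ 4.e-04  2.e-04 -1.e+00] q [ 0.36  0.38 -0.21  1.96  0.11  0.82 -1.24] F [-0.5 -1.3  4.3] T [-0.29 -0.07  0.05] w 33.6
```

Emit:
move_arm:
  slide:
    - [0,0,0.0001]
    - [0,0,0.0001]
  delta_rot:
    - [0,0,0.03]
    - [0,0,0.03]
  fingers: [0.03,0.03]

```text
time_s: 14.85
ee_pos: [506.7, -124.7, 124.3]
tool_rot: [-3.128, -0.287, -0.001]
contact_force: [-0.5, -1.8, 7.2]
gripper_width: 33.6
```

```bash
python3 -c "
from h import *
st()"
```

```text
t 14.85 ee [ 506.7 -124.7  124.3] yaw 0.183 zax [ 7.e-04  1.e-04 -1.e+00] q [ 0.35  0.38 -0.2   1.96  0.1   0.82 -1.29] F [-0.5 -1.8  7.2] T [-0.41 -0.02  0.19] w 33.6
```

Emit:
move_arm:
  slide:
    - [0,0,0.0001]
    - [0,0,0.0]
  delta_rot:
    - [0,0,0.03]
    - [0,0,0.03]
  fingers: [0.03,0.03]

```text
time_s: 15.05
ee_pos: [506.8, -124.7, 124.3]
tool_rot: [-3.136, -0.193, -0.001]
contact_force: [0.2, -1.3, 7.9]
gripper_width: 34.0
```

```bash
python3 -c "
from h import *
st()"
```

```text
t 15.05 ee [ 506.8 -124.7  124.3] yaw 0.123 zax [ 8.e-04  1.e-04 -1.e+00] q [ 0.34  0.38 -0.19  1.96  0.09  0.82 -1.35] F [ 0.2 -1.3  7.9] T [-0.42  0.07  0.17] w 34.0
```

Emit:
move_arm:
  slide:
    - [0,0,0.0001]
    - [0,0,0.0]
    - [0,0,0]
  delta_rot:
    - [0,0,0.03]
    - [0,0,0.03]
    - [0,0,0.02]
  fingers: [0.03,0.03,0.03]

```text
time_s: 15.35
ee_pos: [506.9, -124.8, 124.3]
tool_rot: [3.141, 0.068, 0.002]
contact_force: [0.2, -2.8, 9.1]
gripper_width: 33.9
```

```bash
python3 -c "
from h import *
st()"
```

```text
t 15.35 ee [ 506.9 -124.8  124.3] yaw 0.043 zax [ 0.001 -0.    -1.   ] q [ 0.33  0.37 -0.17  1.96  0.09  0.81 -1.42] F [ 0.2 -2.8  9.1] T [-0.51  0.07  0.2 ] w 33.9
```

Emit:
move_arm:
  slide:
    - [0,0,0.0]
    - [0,0,0.0]
    - [0,0,0]
  delta_rot:
    - [0,0,0.03]
    - [0,0,0.03]
    - [0,0,0.0]
  fingers: [0.03,0.03,0.03]

```text
time_s: 15.65
ee_pos: [506.9, -124.9, 124.3]
tool_rot: [3.141, -0.027, 0.002]
contact_force: [0.1, -2.9, 7.6]
gripper_width: 33.8
```

```bash
python3 - <<'E'
from h import *
s,M=st(); e=s["ee_pos"]
f=frame("scene"); u,v=proj(f,[e[0],e[1],100]).astype(int)
cv2.imwrite("pics/g3.png",cv2.resize(f["img"][v-40:v+40,u-40:u+40],(600,600),interpolation=cv2.INTER_CUBIC))
E
```

```text
t 15.65 ee [ 506.9 -124.9  124.3] yaw -0.017 zax [ 1.1e-03 -2.0e-04 -1.0e+00] q [ 0.32  0.37 -0.16  1.96  0.08  0.81 -1.48] F [ 0.1 -2.9  7.6] T [-0.64 -0.01  0.04] w 33.8
```

View pics/g3.png

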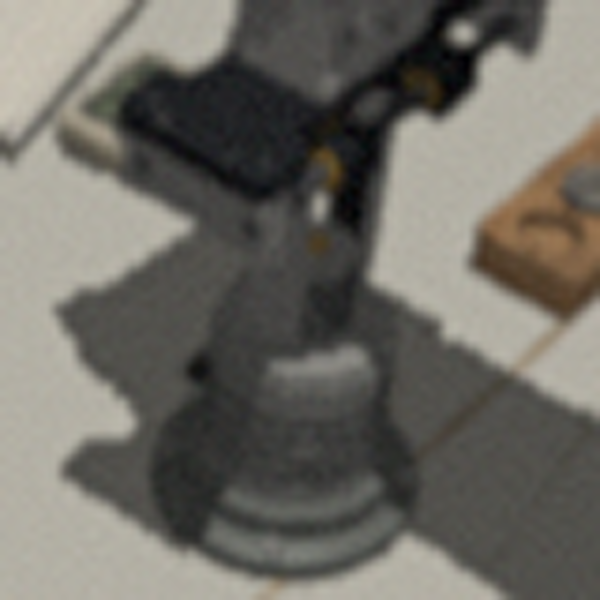

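The crop shows the flange sitting on the rim with no visible gap around (320,390). I'll turn on gently until it's snug.

Emit:
move_arm:
  slide:
    - [0,0,0.0]
    - [0,0,0.0]
    - [0,0,0]
  delta_rot:
    - [0,0,0.03]
    - [0,0,0.03]
    - [0,0,0.03]
  fingers: [0.03,0.03,0.03]

```text
time_s: 16.0
ee_pos: [506.9, -125.1, 124.3]
tool_rot: [3.137, -0.168, 0.002]
contact_force: [0.5, -4.6, 7.7]
gripper_width: 33.6
```

```bash
python3 -c "
from h import *
st()"
```

```text
t 16.0 ee [ 506.9 -125.1  124.3] yaw -0.107 zax [ 1.2e-03 -4.0e-04 -1.0e+00] q [ 0.3   0.37 -0.14  1.96  0.07  0.81 -1.56] F [ 0.5 -4.6  7.7] T [-0.99 -0.02  0.55] w 33.6
```

Torque reached 0.55 N m, so it's snug and I stop there, release and lift.

Emit:
move_arm:
  slide:
    - [0,0,0]
    - [0,0,0]
    - [0,0,0]
    - [0,0,0]
    - [0,0,0]
    - [0,0,-0.02]
    - [0,0,-0.04]
    - [0,0,-0.04]
    - [0,0,-0.04]
    - [0,0,0]
  delta_rot:
    - [0,0,0]
    - [0,0,0]
    - [0,0,0]
    - [0,0,0]
    - [0,0,0]
    - [0,0,0]
    - [0,0,0]
    - [0,0,0]
    - [0,0,0]
    - [0,0,0]
  fingers: [0.06,0.06,0.06,0.06,0.06,0.06,0.06,0.06,0.06,0.06]

```text
time_s: 17.0
ee_pos: [508.3, -125.3, 268.8]
tool_rot: [3.136, -0.167, 0.011]
contact_force: [0.7, -0.3, -1.7]
gripper_width: 59.8
```

Emit:
move_arm:
  slide:
    - [0,-0.05,0]
    - [0,-0.05,0]
    - [0,-0.05,0]
    - [0,0,0]
  delta_rot:
    - [0,0,0]
    - [0,0,0]
    - [0,0,0]
    - [0,0,0]
  fingers: [0.06,0.06,0.06,0.06]

```text
time_s: 17.4
ee_pos: [522.1, 31.0, 263.4]
tool_rot: [-3.136, 0.154, 0.001]
contact_force: [-0.2, -0.8, 0.5]
gripper_width: 59.5
```

```bash
python3 - <<'E'
from h import *
s,M=st()
c=[]
for n in("scene","top"):
    f=frame(n);P=cloud(f); g=dict(np.load(n+"0.npz")); P0=cloud(g)
    u,v=proj(f,[506.5,-125,100]).astype(int)
    c.append(cv2.resize(f["img"][v-40:v+40,u-40:u+40],(400,400),interpolation=cv2.INTER_CUBIC))
    d=np.hypot(P[...,0]-506.5,P[...,1]+125)
    for nm,a,b in(("flange",90,102),("knob",125,140)):
        Q=P[(d<45)&(P[...,2]>a)&(P[...,2]<b)]
        if len(Q)>3: print(n,nm,len(Q),np.median(Q,0).round(1),cv2.minEnclosingCircle(Q[:,:2].astype(np.float32)))
    rim=P0[(np.hypot(P0[...,0]-506.5,P0[...,1]+125)<42)&(P0[...,2]>80)&(P0[...,2]<100)]; print("rim before",np.median(rim[:,2]).round(1))
cv2.imwrite("pics/g4.png",np.hstack(c))
E
```

```text
t 17.4 ee [522.1  31.  263.4] yaw -0.098 zax [-3.0e-04  2.1e-03 -1.0e+00] q [ 0.11  0.21 -0.26  1.82  0.06  1.12 -1.84] F [-0.2 -0.8  0.5] T [-0.02 -0.02 -0.01] w 59.5
scene flange 221 [ 495.7 -112.2   96.2] ((506.066162109375, -122.10892486572266), 35.95117950439453)
scene knob 97 [ 505.1 -121.4  132.5] ((506.31793212890625, -122.76710510253906), 18.961956024169922)
rim before 88.9
top flange 150 [ 504.1 -148.4   96.2] ((508.9343566894531, -132.5294647216797), 34.13310241699219)
top knob 97 [ 507.9 -130.9  133.4] ((507.35443115234375, -127.87725830078125), 17.37104034423828)
rim before 89.8
```

View pics/g4.png

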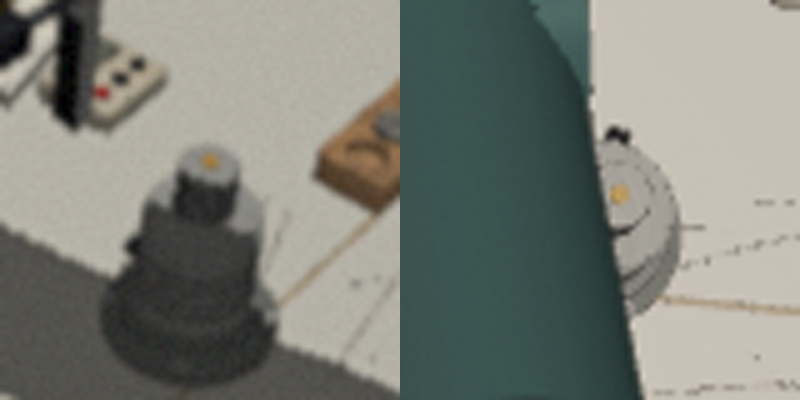

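The flange top reads 96.2 mm in both views (96 is flush), and the plug stands upright, centred and free of the hand. Handing in.

```bash
python3 -c "
from h import *
print(r.sign_off())"
```

```text
the job is handed in; nothing more can be done
None
```

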